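# Refit the cooker knob and hold it in for lighting

## Task

The control knob of the portable gas cooker was taken off for cleaning and lies upright on the worktop to the cooker's left. Put it back: turn it so that the flat in its socket matches the flat of the D-shaped valve spindle, push it fully home and press it all the way in against the valve's spring; then, keeping it pressed in, turn it anticlockwise as far as it goes, to the lighting position. Finish while still gripping the knob and holding it pressed in and turned there; do not turn the valve unless it is pressed in, and do not disturb the other things lying about.

Things in the scene. Friction and masses are not known exactly. Their poses are not given: they have to be found in the camera images.
- knob: loose black control knob, 60 g, standing upright left of the cooker. Round skirt 50 mm across, 16 mm high; on it a bar grip 12 mm wide, 40 mm long and 22 mm high (38 mm in all), pointed at one end (the pointer, with a thin metal strip on top). Origin: centre of the underside; z up; x along the bar toward the pointed end.
- socket_floor (a point): centre of the floor of the knob's socket, 14 mm above the knob's origin, same axes. The socket is a blind D-shaped hole in the middle of the underside, 14 mm deep, 13.2 mm in diameter, its flat 2.4 mm from the axis on the +x (pointer) side.
- pointer (a point): the pointed end of the knob's bar grip, at its top: 22.5 mm along the knob's +x, 37 mm above its underside. With the knob on the spindle it stands over the spindle's flat.
- cooker: portable single-burner gas cooker with a steel deck, fixed, 250 mm deep (x), 300 mm wide (y). Origin: centre of the underside, z up, front at -x. Deck 70 mm high; on its left the pan support rises to 103 mm. The valve spindle stands upright in the front right corner of the deck, at x -82, y -102.5 mm; behind it, from x -30 mm on, a cartridge cover rises to 94 mm.
- spindle_tip (a point): top centre of the upright spindle, 90 mm above the worktop when not pressed; moves with it. D-shaped steel shaft, diameter 12 mm, flat 2 mm from the axis on this frame's +x side, tip bevelled 1.5 mm. Valve off: +x points to the cooker's back. The knob fits only with its x along this x (4 to 10 degrees of play); home, socket_floor is on this point. It does not clip on: it can be lifted off.
- valve_press (a joint): how far the spindle is pressed down, m: 0 up, 0.005 fully in (stop). A spring pushes it up with 3 N at the start, 7 N fully in. Fully in, the knob's underside is 1 mm above the deck.
- valve_turn (a joint): turn of the spindle, rad: 0 off (also a stop), growing anticlockwise seen from above, 1.31 (75 degrees) the lighting position at the far stop. It turns against friction of 0.03 N m, stays where it is left, and lags the knob by the play, up to 0.2 rad.
- lemon: a lemon, 78x55x56 mm, loose bystander; origin at the underside
- garlic: a garlic bulb, 60x57x58 mm, loose bystander; origin at the underside
- white_cap: a plain white screw cap, 30 mm across, 18 mm high, loose bystander; origin at the underside
- peeler: a vegetable peeler, 170x25x18 mm, loose bystander; origin at the underside
- teaspoon: a teaspoon, 130x27x11 mm, loose bystander; origin at the underside
Not all that is in view belongs to the job. Of the things like the knob, leave any that is turquoise; of the rest the smaller one is meant.

How it is judged:
By the outcome, as a careful person would: the job done as asked, in the order asked, and still so for the second after the job is handed in, while the arm keeps its last pose, push and grip.
It also fails if it takes over 51 s, if anything falls off the work surface, if the arm or the gripper's body presses on something with over 40 N, if the wrist force passes 120 N, or if a joint passes its speed limit or range.

## Robot

A 6-joint arm with a two-finger parallel gripper is mounted at the origin on a cart in front of the work surface, level with it; the furniture and walls round the work are solid. World frame = base frame: x ahead of the robot, y to its left, z up, the work surface at z = 0. Lengths are in m, angles in rad, forces in N, time in s.
With the tool pointing down it reaches from about 0.35 to 0.975 m from the base axis. Payload 4.9 kg.
Tool frame: the origin (TCP) lies on the front face of the gripper's body, between the roots of the fingers; the fingertips stand 73 mm ahead of it and the grasp point (between the pads) lies 54 mm ahead of it; z points along the fingers, y is the line along which they close (so a half turn about z gives the same grasp; the last joint's range is limited). The gripper opens to 85 mm and grips with 20 to 120 N. Pads are 22 mm wide; open, the fingers measure 114 mm over their backs; the gripper's body (76 mm by 85 mm) begins 54 mm behind the grasp point. The pads swing forward as they close: fully open they stand 13 mm farther back than shut.
Start: joints at [1.084, 0.053, 1.613, -0, 1.476, -0.119], TCP at [0.225, 0.583, 0.304] pointing down, gripper open.
Joint ranges: [-3.01, 3.01], [-1.01, 2.22], [0.06, 2.58], [-1.02, 4.17], [0.09, 2.62], [-3.14, 3.14]. Speed limits (rad/s): [2.57, 2.57, 3.14, 3.14, 3.14, 3.14].

## Interface

Orientations are given as a rotation vector (axis times angle).
In Python, from station import status, imaging, order gives the robot as it stands.
- The arm moves only by the tool arm_command, never from a script. Its argument "increments" is a list of rows, each an object with "slide": the shift along the tool's x, y, z in m, a list of three; "spin": the turn about the tool's z in degrees; "gripper": the opening, from -1 (shut) to 1 (fully open). In form: [{"slide": [x, y, z], "spin": spin, "gripper": gripper}, ...]. A call has 1 to 8 rows; each row is the pose to reach, as a shift and turn from the pose commanded when the call began, along the tool's axes at that moment; what a row does not reach only later rows make up. A row lasts 1/12 s, in which the tool goes at most 41.7 mm and 7.16 degrees, less where a joint would pass 70% of its speed; a pose out of reach is approached as far as the arm can. A call with a gripper value outside its range is refused whole. The fingers move at their own pace and stop on an object; "newtons" is the grip in N (left out, the last holds). Time passes only in rows, so rows that repeat a pose let the fingers close. It gives the time, the measured TCP pose, the force, the opening and the grip force at its end, in the units of the state.
- status.get_obs(): the state, without advancing time (a new reading comes with each control period).
- imaging.get_image(name): name is "side" or "top" or "wrist"; returns a dict with "frame" (480x640x3 uint8, red, green, blue), "vfov" (degrees; the focal length in pixels is half the picture's height over the tangent of half this angle, whatever the lens; pixels are square), "cx", "cy" (the principal point, pixels), "view" (4x4, takes a point from world to camera coordinates); the wrist camera has in their place "mount" (4x4, takes a point from camera to tool coordinates, whose origin is the TCP and whose axes are the flange's). Camera axes: x right, y up, looking along -z (the intrinsics and any distortion apply to the point x, -y, -z); pixel columns grow to the right and rows downward; lengths in m; the calibration is good to about 2 mm. A picture is of the moment at which its call begins: read the wrist's pose just before it. There is no depth.
- order.finish_job(): hands the job in; it is judged then, once.
The state is a dict: "t": time; "q": joint angles; "dq": joint speeds; "effort": joint torques, N m; "tool_pos": TCP position; "tool_rot": TCP orientation; "contact_force": force on the tool from outside, world axes, zero at the start; "wrist_torque": the same for the moment, N m; "opening": finger opening in m; "grip_force": force on a finger pad.
Only numpy, scipy, OpenCV 4.12 (cv2) and the standard library are available. Lean on these libraries where they do the work, as an engineer would, in place of code of your own. Each camera call takes 0.05 s, during which the arm holds its last target. There are 200 camera calls.

## Working session

There is one attempt and no reset: what is moved stays moved. The work goes in short steps, Python scripts to look and compute and a tool call to move; the robot and the scene stay as the last step left them, time stands still between calls to the robot, and variables do not carry over. Pictures are saved under pics/ and viewed, at most 10 in all, crops included, and the job is handed in when it is done.

Besides the shell and the picture viewer there is one more tool, called in YAML: its name, and indented under it one key for each argument. arm_command: Moves the arm, as the interface text tells. Its arguments: {"type":"object","properties":{"increments":{"type":"array","items":{"type":"object","properties":{"slide":{"type":"array","items":{"type":"number"}},"spin":{"type":"number"},"gripper":{"type":"number"}}}},"newtons":{"type":"number"}},"required":["increments"]}

```bash
ls; mkdir -p pics; cat > h.py <<'E'
import numpy as np, cv2
from station import status, imaging, order
from scipy.spatial.transform import Rotation as R
def grab(n):
    o=status.get_obs(); d=imaging.get_image(n)
    if n=="wrist":
        T=np.eye(4);T[:3,:3]=R.from_rotvec(o["tool_rot"]).as_matrix();T[:3,3]=o["tool_pos"]
        d["c2w"]=T@np.array(d["mount"])
    else: d["c2w"]=np.linalg.inv(np.array(d["view"]))
    return d
def ray(d,u,v):
    f=240/np.tan(np.radians(d["vfov"])/2)
    p=np.array([(u-d["cx"])/f,-(v-d["cy"])/f,-1.])
    return d["c2w"][:3,3],d["c2w"][:3,:3]@p
def onz(d,u,v,z):
    c,r=ray(d,u,v); return c+r*(z-c[2])/r[2]
def proj(d,P):
    f=240/np.tan(np.radians(d["vfov"])/2)
    p=np.linalg.inv(d["c2w"])@np.append(P,1)
    return d["cx"]+f*p[0]/-p[2], d["cy"]+f*p[1]/p[2]
def save(d,n): cv2.imwrite("pics/"+n,cv2.cvtColor(d["frame"],cv2.COLOR_RGB2BGR))
E
python3 - <<'E'
from h import *
for n in("top","side"):
    d=grab(n); save(d,n+"0.png"); print(n,{k:v for k,v in d.items() if k!="frame"})
print(status.get_obs())
E
```

```text
pics
top {'vfov': 48.300463998005704, 'cx': 321.42602872327944, 'cy': 239.79267333064018, 'view': array([[-0.00491372, -0.99998502,  0.00241164,  0.1065988 ],
       [ 0.98522622, -0.00442832,  0.17120072, -0.55910832],
       [-0.17118748,  0.00321724,  0.98523322, -0.91890302],
       [ 0.        ,  0.        ,  0.        ,  1.        ]]), 'c2w': array([[-0.00491372,  0.98522622, -0.17118748,  0.39406729],
       [-0.99998502, -0.00442832,  0.00321724,  0.10707763],
       [ 0.00241164,  0.17120072,  0.98523322,  1.00079645],
       [ 0.        ,  0.        ,  0.        ,  1.        ]])}
side {'vfov': 52.49804482841404, 'cx': 325.5571476350296, 'cy': 243.5403938848734, 'view': array([[ 0.99990288,  0.01384927, -0.0015602 , -0.53199468],
       [-0.00535929,  0.48542602,  0.87426132, -0.10456387],
       [ 0.01286525, -0.87416805,  0.4854531 , -1.02097287],
       [ 0.        ,  0.        ,  0.        ,  1.        ]]), 'c2w': array([[ 0.99990288, -0.00535929,  0.01286525,  0.54451769],
       [ 0.01384927,  0.48542602, -0.87416805, -0.8343761 ],
       [-0.0015602 ,  0.87426132,  0.4854531 ,  0.58622057],
       [ 0.        ,  0.        ,  0.        ,  1.        ]])}
{'t': 0.1, 'q': array([ 1.08401257e+00,  5.33170111e-02,  1.61416124e+00, -3.81417133e-06,
        1.47604590e+00, -1.19005843e-01]), 'dq': array([ 7.81571149e-04, -2.05642490e-03, -2.21920762e-03, -5.03670055e-05,
        1.56186989e-03, -1.45040737e-03]), 'effort': array([ 4.33421146e-04, -3.94904995e+01, -3.71362782e+01, -1.48501226e-04,
        3.90341738e-03, -1.83530801e-05]), 'tool_pos': array([0.22451113, 0.582813  , 0.3027669 ]), 'tool_rot': array([-5.74348347e-01, -3.08806138e+00,  2.89713129e-03]), 'contact_force': array([-0.46980142, -0.15313124, -0.12169494]), 'wrist_torque': array([-0.02226515, -0.0135698 ,  0.03918692]), 'grip_force': 0.0, 'opening': 0.08524271566697984}
```

View pics/top0.png

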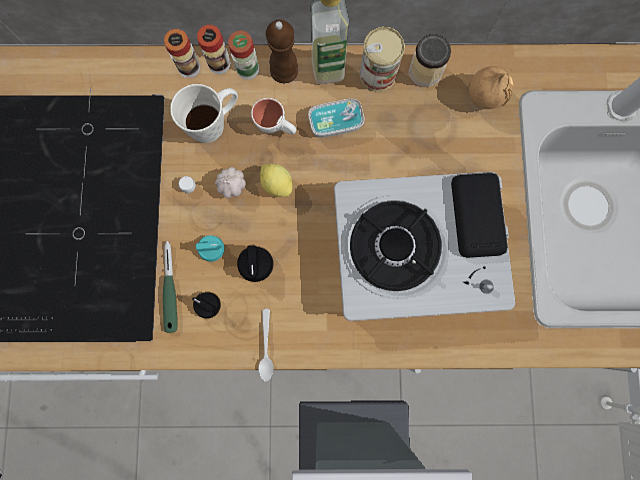

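View pics/side0.png

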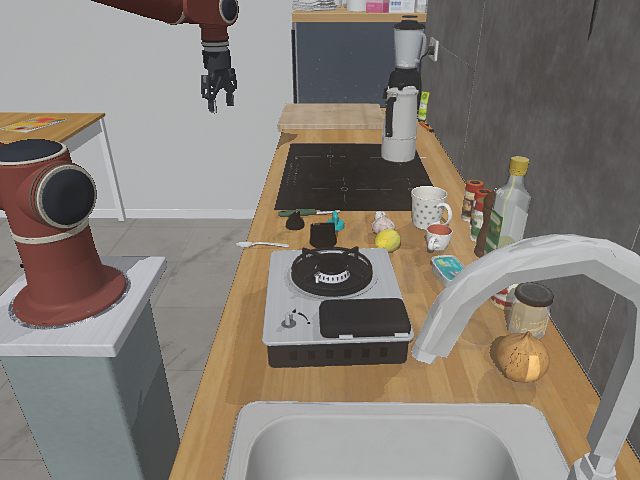

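Top view: three knob-like things: turquoise (210,248), which is excluded; big black (255,263); and small black (207,305). The small black one fits, as the smaller of the two that aren't turquoise. The spindle is at about (487,286). I'll confirm this in a crop and measure.

```bash
python3 - <<'E'
from h import *
d=grab("top"); im=d["frame"]
c=cv2.resize(im[225:335,155:295],None,fx=5,fy=5,interpolation=cv2.INTER_CUBIC)
c2=cv2.resize(im[250:320,440:520],None,fx=3,fy=3,interpolation=cv2.INTER_CUBIC)
c[:210,-240:]=c2 if 0 else c[:210,-240:]
cv2.imwrite("pics/c.png",c[:,:,::-1])
g=im.max(2)
for nm,(x0,y0,x1,y1) in dict(small=(190,285,230,325),big=(230,240,280,285)).items():
    m=(g[y0:y1,x0:x1]<60).astype(np.uint8)
    n,l,s,ce=cv2.connectedComponentsWithStats(m); k=1+s[1:,4].argmax()
    u,v=ce[k]+[x0,y0]; x,y,w,h,a=s[k]
    print(nm,u,v,w,h,a,onz(d,u,v,0.012), np.linalg.norm(onz(d,x0+x,v,.008)-onz(d,x0+x+w,v,.008)))
print("spindle",onz(d,487,286,.09))
# deck corners approx
for p in [(335,182),(500,174),(514,308),(344,319)]: print(onz(d,*p,.07))
E
```

```text
small 206.38305709023942 304.7550644567219 28 26 543 [0.44581149 0.3155816  0.012     ] 0.05157001793387231
big 254.528992878942 263.3702950152594 36 37 983 [0.52191801 0.22850682 0.012     ] 0.06721729138585981
spindle [ 0.47119289 -0.17744526  0.09      ]
[0.66120411 0.07910212 0.07      ]
[ 0.6748832  -0.21888291  0.07      ]
[ 0.43465561 -0.22818857  0.07      ]
[0.41727054 0.06587007 0.07      ]
```

View pics/c.png

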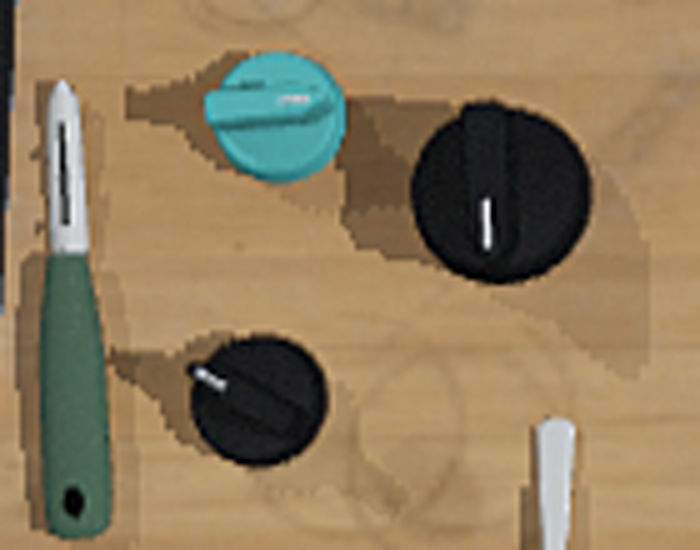

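The small black knob measures 51.6 mm, so it's the one meant (crop: pointer at its upper-left end). The big one is 67 mm.

```bash
cat >> h.py <<'E'
def plan(pos,yyaw=None):
    """slide (tool axes) and spin (deg) to reach TCP pos and tool-y yaw (deg)"""
    o=status.get_obs(); M=R.from_rotvec(o["tool_rot"]).as_matrix()
    y=np.degrees(np.arctan2(M[1,1],M[0,1]))
    s=M.T@(np.array(pos)-o["tool_pos"])
    print("t",o["t"],"pos",o["tool_pos"].round(4),"yyaw",y.round(2),"tilt",M[:,2].round(4),"q6",o["q"][5].round(3))
    print("slide",s.round(4),"spin",None if yyaw is None else -(yyaw-y))
E
python3 -c "
from h import *
plan([.446,.316,.24],-28)"
```

```text
t 0.15 pos [0.2246 0.5829 0.3029] yyaw 68.93 tilt [-7.0e-04 -1.4e-03 -1.0e+00] q6 -0.119
slide [-0.3026 -0.1693  0.0632] spin 96.92754286508354
```

arm_command:
  increments:
    - {"slide": [-0.035,-0.02,0.005],"spin": 7,"gripper": 0.2}
    - {"slide": [-0.07,-0.04,0.012],"spin": 14,"gripper": 0.2}
    - {"slide": [-0.105,-0.059,0.02],"spin": 21,"gripper": 0.2}
    - {"slide": [-0.14,-0.078,0.03],"spin": 28,"gripper": 0.2}
    - {"slide": [-0.175,-0.098,0.037],"spin": 35,"gripper": 0.2}
    - {"slide": [-0.21,-0.118,0.045],"spin": 42,"gripper": 0.2}
    - {"slide": [-0.245,-0.137,0.052],"spin": 49,"gripper": 0.2}
    - {"slide": [-0.275,-0.154,0.058],"spin": 56,"gripper": 0.2}

```text
t: 0.82
tool_pos: [0.4269, 0.3384, 0.2451]
tool_rot: [1.965, 2.451, -0.001]
contact_force: [-0.4, 0.2, 0.5]
opening: 0.0509
grip_force: 0.0
```

```bash
python3 -c "
from h import *
plan([.446,.316,.24],-28)"
```

```text
t 0.8167 pos [0.4269 0.3384 0.2451] yyaw 12.54 tilt [-4.e-04 -6.e-04 -1.e+00] q6 0.315
slide [-0.026   0.0138  0.0051] spin 40.54207755179297
```

arm_command:
  increments:
    - {"slide": [-0.026,0.014,0.005],"spin": 7,"gripper": 0.2}
    - {"slide": [-0.026,0.014,0.005],"spin": 14,"gripper": 0.2}
    - {"slide": [-0.026,0.014,0.005],"spin": 21,"gripper": 0.2}
    - {"slide": [-0.026,0.014,0.005],"spin": 28,"gripper": 0.2}
    - {"slide": [-0.026,0.014,0.005],"spin": 35,"gripper": 0.2}
    - {"slide": [-0.026,0.014,0.005],"spin": 40.5,"gripper": 0.2}
    - {"slide": [-0.026,0.014,0.005],"spin": 40.5,"gripper": 0.2}
    - {"slide": [-0.026,0.014,0.005],"spin": 40.5,"gripper": 0.2}

```text
t: 1.48
tool_pos: [0.4453, 0.3183, 0.2406]
tool_rot: [-2.685, -1.631, 0.001]
contact_force: [1.3, 0.1, 0.7]
opening: 0.0514
grip_force: 0.0
```

```bash
python3 - <<'E'
from h import *
plan([.446,.316,.24],-28)
d=grab("wrist"); save(d,"w1.png"); print(d["cx"],d["cy"],d["vfov"],d["c2w"].round(3)); print(proj(d,[.446,.316,.038]))
np.save("w1.npy",d["c2w"])
E
```

```text
t 1.4833 pos [0.4453 0.3183 0.2406] yyaw -27.43 tilt [-5.e-04 -2.e-04 -1.e+00] q6 0.963
slide [-0.0017  0.0017  0.0006] spin 0.5709082663482157
313.452491218813 236.2936311755839 59.44514615911346 [[ 0.887  0.441  0.135  0.48 ]
 [-0.461  0.849  0.258  0.384]
 [-0.001 -0.291  0.957  0.311]
 [ 0.     0.     0.     1.   ]]
(np.float64(315.37378049014205), np.float64(225.82878910688072))
```

View pics/w1.png

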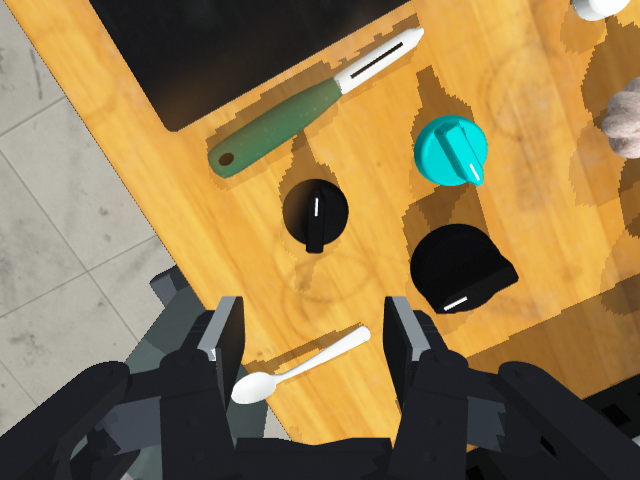

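The wrist view shows the knob at (316,212) with the strip pointing up. I'll measure its centre and yaw next.

```bash
cat >> h.py <<'E'
from scipy.optimize import least_squares
def circ(P,r):
    s=least_squares(lambda c:np.hypot(*(P-c).T)-r,P.mean(0),loss="soft_l1",f_scale=.001); return s.x,np.abs(s.fun).mean()
E
python3 - <<'E'
from h import *
d=grab("wrist"); im=d["frame"]
x0,y0,x1,y1=270,165,365,265
g=im[y0:y1,x0:x1].max(2).astype(int)
m=(g<75).astype(np.uint8)
mn=im[y0:y1,x0:x1].min(2)
n,l,s,ce=cv2.connectedComponentsWithStats(m);k=1+s[1:,4].argmax();print(s[k])
mm=(l==k).astype(np.uint8)
c=max(cv2.findContours(mm,0,1)[0],key=len)[:,0]+[x0,y0]
P=np.array([onz(d,*p,.016)[:2] for p in c if p[1]<215])
print("skirt",circ(P,.025)); print(circ(P,.0245))
hull=cv2.convexHull(c.astype(np.int32))[:,0]
inside=np.array([[cv2.pointPolygonTest(hull.astype(np.float32)[:,None],(float(x),float(y)),False)>2*0 for x in range(x0,x1)] for y in range(y0,y1)])
st=((mn>110)&inside); ys,xs=np.nonzero(st)
sat=(im[y0:y1,x0:x1].max(2).astype(int)-mn)[ys,xs]; keep=(sat<40)&(np.abs(xs+x0-317)<9)&(np.abs(ys+y0-207)<16)
Q=np.array([onz(d,x+x0,y+y0,.0375)[:2] for x,y in zip(xs[keep],ys[keep])]); print(len(Q),Q.mean(0))
v=np.linalg.svd(Q-Q.mean(0))[2][0]; print("strip yaw",np.degrees(np.arctan2(v[1],v[0])),"ends",Q[(Q@v).argmin()],Q[(Q@v).argmax()])
# bar near end
b=c[c[:,1]>244]; print("bar end",[ (t,onz(d,*t,.038)[:2].round(4)) for t in (b[b[:,0].argmin()],b[b[:,0].argmax()],b[b[:,1].argmax()])])
E
```

```text
[  16   14   62   74 3139]
skirt (array([0.44834829, 0.31648422]), np.float64(0.00261954102843159))
(array([0.44867177, 0.31701041]), np.float64(0.0024724945936693663))
50 [0.45235047 0.32719344]
strip yaw -118.74377155755 ends [0.45571283 0.33236899] [0.44921635 0.32270693]
bar end [(array([306, 245]), array([0.4341, 0.3069])), (array([322, 251]), array([0.4418, 0.2981])), (array([309, 252]), array([0.4336, 0.3015]))]
```

```bash
python3 -c "
from h import *
plan([.4475,.317,.092],-28.3)"
```

```text
t 1.5833 pos [0.4453 0.3184 0.2407] yyaw -27.46 tilt [-4.e-04 -2.e-04 -1.e+00] q6 0.964
slide [-1.000e-04  2.600e-03  1.487e-01] spin 0.8403985414722364
```

arm_command:
  increments:
    - {"slide": [0,0.0026,0.03],"spin": 0.8,"gripper": -0.3}
    - {"slide": [0,0.0026,0.06],"spin": 0.8,"gripper": -0.3}
    - {"slide": [0,0.0026,0.085],"spin": 0.8,"gripper": -0.3}
    - {"slide": [0,0.0026,0.105],"spin": 0.8,"gripper": -0.3}
    - {"slide": [0,0.0026,0.12],"spin": 0.8,"gripper": -0.3}
    - {"slide": [0,0.0026,0.125],"spin": 0.8,"gripper": -0.3}
    - {"slide": [0,0.0026,0.125],"spin": 0.8,"gripper": -0.3}

```text
t: 2.17
tool_pos: [0.4467, 0.3167, 0.1142]
tool_rot: [-2.697, -1.61, 0.006]
contact_force: [-0.3, -1.5, -0.5]
opening: 0.0299
grip_force: 0.0
```

```bash
python3 - <<'E'
from h import *
plan([.4475,.317,.092],-28.3)
d=grab("wrist");
c,s=np.cos(np.radians(61.7)),np.sin(np.radians(61.7))
im=d["frame"].copy()
for a,b,z in((22.5,0,38),(-20,0,38),(0,6,38),(0,-6,38),(0,25,16),(0,-25,16),(25,0,16)):
    u,v=proj(d,[.4475+(a*c-b*s)/1e3,.317+(a*s+b*c)/1e3,z/1e3]); cv2.circle(im,(int(round(u)),int(round(v))),2,(255,0,0),-1); print(a,b,round(u),round(v))
cv2.imwrite("pics/w2.png",im[:,:,::-1])
E
```

```text
t 2.1667 pos [0.4467 0.3167 0.1142] yyaw -28.32 tilt [-0.0031 -0.0017 -1.    ] q6 0.975
slide [0.0007 0.0006 0.0222] spin -0.020685887778622458
22.5 0 314 252
-20 0 314 353
0 6 298 308
0 -6 329 308
0 25 256 284
0 -25 372 284
25 0 314 229
```

View pics/w2.png

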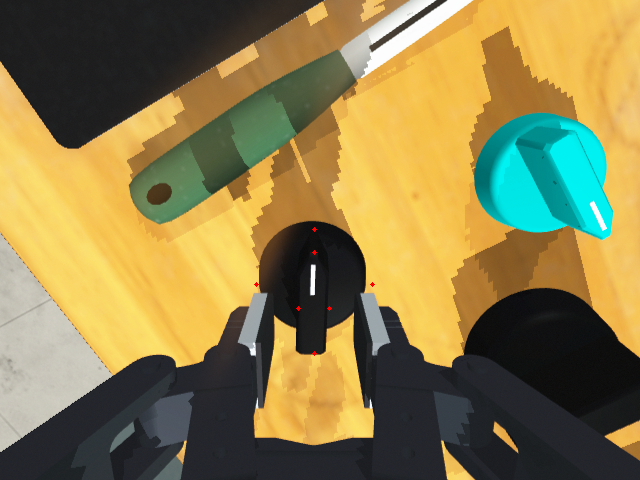

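The overlaid model matches the bar: tail (314,353), midline x≈313. The skirt looks tapered, so I'll check its base rim to settle the centre along the bar.

```bash
python3 - <<'E'
from h import *
d=grab("wrist");
c,s=np.cos(np.radians(61.7)),np.sin(np.radians(61.7))
for a,b,z in((25,0,0),(23,0,16),(25,0,16),(0,25,0),(0,-25,0),(0,23,16),(-20,0,38),(-20,0,16),(-25,0,0)):
    u,v=proj(d,[.4475+(a*c-b*s)/1e3,.317+(a*s+b*c)/1e3,z/1e3]); print(a,b,z,round(u,1),round(v,1))
im=d["frame"].astype(int)
print(im[214:236,313].max(1)); print(im[345:360,313].max(1))
print(im[275,250:275].max(1)); print(im[275,355:378].max(1))
E
```

```text
25 0 0 312.3 220.6
23 0 16 312.2 234.9
25 0 16 312.2 230.3
0 25 0 259.7 271.7
0 -25 0 365.2 271.6
0 23 16 259.8 285.2
-20 0 38 312.2 353.3
-20 0 16 312.4 326.1
-25 0 0 312.5 319.1
[181 180 180 181 180 181 180 170 120  16  17  18  17  18  18  16  20  17
  17  18  21  17]
[ 34  32  33  33  34  33  31  32  32 141 249 249 249 249 249]
[251 250 250 250 250 250 250 249  83  83  79  80  78  76  73  71  67  63
  59  56  52  50  46  45  41]
[ 27  29  28  28  26  24  23  20  64 249 249 249 250 250 250 250 249 249
 249 249 249 248 249]
```

The base rim matches: (312,221) predicted, 222 seen. The centre (0.4475, 0.317) is good, so I'll descend and grip.

arm_command:
  increments:
    - {"slide": [0.0007,0.0003,0.012],"spin": 0,"gripper": -0.3}
    - {"slide": [0.0007,0.0003,0.021],"spin": 0,"gripper": -0.3}
    - {"slide": [0.0007,0.0003,0.021],"spin": 0,"gripper": -0.6}
    - {"slide": [0.0007,0.0003,0.021],"spin": 0,"gripper": -1}
    - {"slide": [0.0007,0.0003,0.021],"spin": 0,"gripper": -1}
    - {"slide": [0.0007,0.0003,0.021],"spin": 0,"gripper": -1}
    - {"slide": [0.0007,0.0003,0.021],"spin": 0,"gripper": -1}
  newtons: 60

```text
t: 2.85
tool_pos: [0.4485, 0.3177, 0.0952]
tool_rot: [2.698, 1.609, 0.001]
contact_force: [-0.7, 0.0, -0.5]
opening: 0.0107
grip_force: 62.6
```

```bash
python3 -c "
from h import *
plan([.4475,.317,.24],-28.3)"
```

```text
t 2.85 pos [0.4485 0.3177 0.0952] yyaw -28.37 tilt [ 5.e-04  2.e-04 -1.e+00] q6 0.976
slide [-0.0011 -0.0005 -0.1448] spin -0.07245194125677656
```

arm_command:
  increments:
    - {"slide": [0,0,-0.02],"spin": 0,"gripper": -1}
    - {"slide": [0,0,-0.05],"spin": 0,"gripper": -1}
    - {"slide": [0,0,-0.09],"spin": 0,"gripper": -1}
    - {"slide": [0,0,-0.125],"spin": 0,"gripper": -1}
    - {"slide": [0,0,-0.155],"spin": 0,"gripper": -1}
    - {"slide": [0,0,-0.165],"spin": 0,"gripper": -1}
    - {"slide": [0,0,-0.165],"spin": 0,"gripper": -1}

```text
t: 3.43
tool_pos: [0.4498, 0.3185, 0.2642]
tool_rot: [2.698, 1.609, 0.012]
contact_force: [0.8, 0.3, -0.5]
opening: 0.0105
grip_force: 62.7
```

```bash
python3 -c "
from h import *
plan([.40,-.178,.26],-87)"
```

```text
t 3.4333 pos [0.4498 0.3185 0.2642] yyaw -28.37 tilt [ 0.007   0.0036 -1.    ] q6 0.976
slide [-0.4605  0.1921  0.0021] spin 58.627457372365186
```

arm_command:
  increments:
    - {"slide": [-0.025,0.01,0],"spin": 4,"gripper": -1}
    - {"slide": [-0.06,0.025,0],"spin": 10,"gripper": -1}
    - {"slide": [-0.095,0.04,0],"spin": 16,"gripper": -1}
    - {"slide": [-0.13,0.054,0],"spin": 22,"gripper": -1}
    - {"slide": [-0.165,0.069,0],"spin": 28,"gripper": -1}
    - {"slide": [-0.2,0.083,0],"spin": 34,"gripper": -1}
    - {"slide": [-0.235,0.098,0],"spin": 40,"gripper": -1}
    - {"slide": [-0.265,0.11,0],"spin": 45,"gripper": -1}

```text
t: 4.1
tool_pos: [0.4176, 0.0304, 0.2569]
tool_rot: [-3.109, -0.446, 0.006]
contact_force: [0.5, 0.6, -1.2]
opening: 0.011
grip_force: 62.7
```

```bash
python3 -c "
from h import *
plan([.40,-.178,.26],-87)"
```

```text
t 4.1 pos [0.4176 0.0304 0.2569] yyaw -73.68 tilt [-0.0041 -0.     -1.    ] q6 1.181
slide [-0.0754  0.195  -0.003 ] spin 13.318849251144897
```

arm_command:
  increments:
    - {"slide": [-0.014,0.035,-0.003],"spin": 5,"gripper": -1}
    - {"slide": [-0.027,0.07,-0.003],"spin": 10,"gripper": -1}
    - {"slide": [-0.041,0.105,-0.003],"spin": 13.3,"gripper": -1}
    - {"slide": [-0.054,0.14,-0.003],"spin": 13.3,"gripper": -1}
    - {"slide": [-0.066,0.17,-0.003],"spin": 13.3,"gripper": -1}
    - {"slide": [-0.075,0.195,-0.003],"spin": 13.3,"gripper": -1}
    - {"slide": [-0.075,0.195,-0.003],"spin": 13.3,"gripper": -1}
    - {"slide": [-0.075,0.195,-0.003],"spin": 13.3,"gripper": -1}

```text
t: 4.77
tool_pos: [0.4021, -0.1765, 0.2602]
tool_rot: [-3.137, -0.087, 0.006]
contact_force: [0.0, 1.0, -0.7]
opening: 0.0105
grip_force: 62.7
```

```bash
python3 - <<'E'
from h import *
plan([.40,-.178,.26],-87)
d=grab("wrist"); save(d,"w3.png"); print(proj(d,[.471,-.1775,.09]))
t=grab("top"); save(t,"t3.png")
E
```

```text
t 4.7667 pos [ 0.4021 -0.1765  0.2602] yyaw -86.84 tilt [-0.0038  0.0029 -1.    ] q6 0.932
slide [-0.0022  0.0014  0.0002] spin 0.1599689407057383
(np.float64(322.2496672140386), np.float64(118.16312353457522))
```

View pics/w3.png

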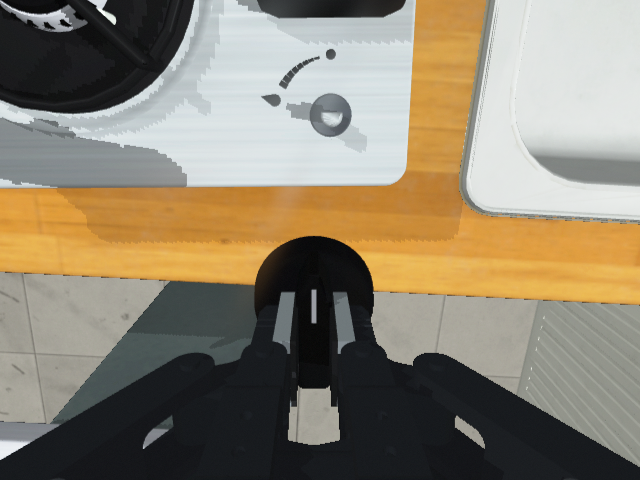

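The wrist view shows the spindle near (332,118) inside a collar centred at (330,114), with the off dot at (331,54). The knob is held at the bottom centre.

```bash
python3 - <<'E'
from h import *
d=grab("wrist"); im=d["frame"]
cv2.imwrite("pics/c3.png",cv2.resize(im[85:150,295:370],None,fx=8,fy=8,interpolation=cv2.INTER_CUBIC)[:,:,::-1])
# deck front edge & right edge
hsv=cv2.cvtColor(im,cv2.COLOR_RGB2HSV)
wood=(hsv[...,1]>110)
P=[]
for u in range(215,380,4):
    v=np.nonzero(wood[150:215,u])[0]
    if len(v): P.append(onz(d,u,150+v[0]-.5,.07)[:2])
P=np.array(P); 
def line(P):
    f=cv2.fitLine(P.astype(np.float32),cv2.DIST_HUBER,0,.001,.001).ravel(); return f
f=line(P); print("front",f, np.degrees(np.arctan2(f[0],-f[1])) )
Q=[]
for v in range(30,150,4):
    u=np.nonzero(wood[v,390:440])[0]
    if len(u): Q.append(onz(d,390+u[0]-.5,v,.07)[:2])
g=line(np.array(Q)); print("right",g,np.degrees(np.arctan2(g[1],g[0])))
E
```

```text
front [ 0.06694714 -0.99775654  0.42846146 -0.15781963] 3.838659
right [ 0.99801284  0.06301098  0.48438904 -0.22874604] 3.6126559
```

View pics/c3.png

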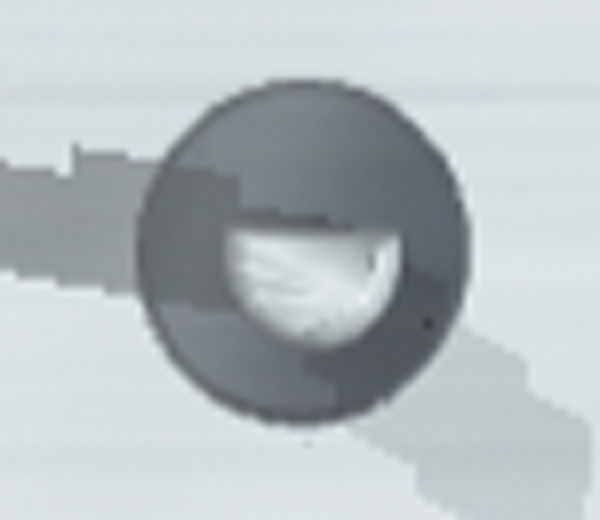

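Crop: the D tip has its flat edge at v≈114 (u 323–345), bottom at v≈128.5, with the flat facing up, i.e. the cooker's back. Next I'll compute the spindle position and check where the knob sits in the grip.

```bash
python3 - <<'E'
from h import *
o=status.get_obs(); d=grab("wrist"); im=d["frame"].astype(int)
s=onz(d,333.6,117.2,.09); print("tip",s)
for e,n in((323.1-.44,"l"),(345.2-.44,"r")): print(n,onz(d,e,113.6,.09))
print("bottom",onz(d,334,128.3,.09))
f=np.array([0.42846146,-0.15781963]);fd=np.array([.06475,-.9979]);g=np.array([0.48438904,-0.22874604]);gd=np.array([.9979,.06475])
# intersection corner
A=np.array([fd,-gd]).T; t=np.linalg.solve(A,g-f); c=f+t[0]*fd; print("corner",c,"edge-based tip",c+.043*gd-.0475*fd)
M=R.from_rotvec(o["tool_rot"]).as_matrix()
for off in(-.0022,-.0011,0):
  print(off,[tuple(np.round(proj(d,o["tool_pos"]+M@np.array([off+a,b,.0952-z])),1)) for a,b,z in((.025,0,0),(0,.025,0),(0,-.025,0),(-.02,0,.038))])
print(im[228:246,313].max(1)); print(im[290,248:262].max(1),im[290,366:382].max(1)); print(im[380:396,313].max(1))
E
```

```text
tip [ 0.4728839 -0.1821014  0.09     ]
l [ 0.47443372 -0.17594189  0.09      ]
r [ 0.47515116 -0.18810316  0.09      ]
bottom [ 0.46696509 -0.18275703  0.09      ]
corner [ 0.4332788  -0.23206239] edge-based tip [ 0.47311287 -0.18187789]
-0.0022 [(np.float64(312.4), np.float64(239.6)), (np.float64(370.7), np.float64(295.1)), (np.float64(254.2), np.float64(295.2)), (np.float64(312.3), np.float64(391.8))]
-0.0011 [(np.float64(312.4), np.float64(237.0)), (np.float64(370.8), np.float64(292.8)), (np.float64(254.1), np.float64(292.8)), (np.float64(312.3), np.float64(389.2))]
0 [(np.float64(312.4), np.float64(234.4)), (np.float64(370.9), np.float64(290.4)), (np.float64(254.0), np.float64(290.5)), (np.float64(312.3), np.float64(386.5))]
[202 204 204 204 204 203 204 184  12  11   8  12  12  11  10  11  13  11]
[74 76 73 76 76 75 62 40 39 38 36 34 34 31] [ 19  19  19  20  16  17  24 125 226 226 222 223 223 226 225 225]
[ 15  18  16  16  16  16  15  16  74 171 171 170 167 163 163 160]
```

```bash
python3 -c "
from h import *
plan([.4738,-.1818,.195],-86.4)"
```

```text
t 4.9667 pos [ 0.403  -0.1749  0.2618] yyaw -86.58 tilt [-0.0014  0.0011 -1.    ] q6 0.932
slide [0.0704 0.0112 0.0667] spin -0.1760024517637504
```

arm_command:
  increments:
    - {"slide": [0.025,0.004,0.005],"spin": 0,"gripper": -1}
    - {"slide": [0.05,0.008,0.015],"spin": 0,"gripper": -1}
    - {"slide": [0.07,0.0112,0.03],"spin": 0,"gripper": -1}
    - {"slide": [0.0704,0.0112,0.05],"spin": 0,"gripper": -1}
    - {"slide": [0.0704,0.0112,0.065],"spin": 0,"gripper": -1}
    - {"slide": [0.0704,0.0112,0.065],"spin": 0,"gripper": -1}
    - {"slide": [0.0704,0.0112,0.065],"spin": 0,"gripper": -1}
    - {"slide": [0.0704,0.0112,0.065],"spin": 0,"gripper": -1}

```text
t: 5.63
tool_pos: [0.4745, -0.1827, 0.1989]
tool_rot: [3.14, 0.093, 0.002]
contact_force: [0.1, 0.4, -0.8]
opening: 0.0103
grip_force: 62.7
```

```bash
python3 -c "
from h import *
grab('top')
plan([.4738,-.1818,.187],-86.4)"
```

```text
t 5.6833 pos [ 0.4747 -0.183   0.1994] yyaw -86.63 tilt [ 0.0022 -0.0012 -1.    ] q6 0.998
slide [-0.0008 -0.0013  0.0124] spin -0.23012724504681614
```

arm_command:
  increments:
    - {"slide": [-0.0008,-0.0013,0.004],"spin": -0.2,"gripper": -1}
    - {"slide": [-0.0008,-0.0013,0.008],"spin": -0.2,"gripper": -1}
    - {"slide": [-0.0008,-0.0013,0.011],"spin": -0.2,"gripper": -1}
    - {"slide": [-0.0008,-0.0013,0.011],"spin": -0.2,"gripper": -1}
    - {"slide": [-0.0008,-0.0013,0.011],"spin": -0.2,"gripper": -1}
    - {"slide": [-0.0008,-0.0013,0.011],"spin": -0.2,"gripper": -1}

```text
t: 6.18
tool_pos: [0.4732, -0.182, 0.187]
tool_rot: [3.14, 0.096, 0.0]
contact_force: [-0.1, -0.3, -0.6]
opening: 0.0104
grip_force: 62.7
```

```bash
python3 -c "
from h import *
grab('top')
plan([.4738,-.1818,.1712],-86.4); print(status.get_obs()['contact_force'],status.get_obs()['wrist_torque'])"
```

```text
t 6.2333 pos [ 0.4732 -0.182   0.187 ] yyaw -86.48 tilt [ 2.e-04 -1.e-04 -1.e+00] q6 0.995
slide [ 0.0006 -0.0002  0.0158] spin -0.0836875265211745
[-0.35603666  0.61601809 -0.42134272] [-0.01138193  0.04469548  0.01683171]
```

Now a slow descent onto the spindle, watching the force.

arm_command:
  increments:
    - {"slide": [0.0004,0,0.002],"spin": 0,"gripper": -1}
    - {"slide": [0.0005,0,0.004],"spin": 0,"gripper": -1}
    - {"slide": [0.0005,0,0.006],"spin": 0,"gripper": -1}
    - {"slide": [0.0005,0,0.0075],"spin": 0,"gripper": -1}
    - {"slide": [0.0005,0,0.0075],"spin": 0,"gripper": -1}
    - {"slide": [0.0005,0,0.0075],"spin": 0,"gripper": -1}

```text
t: 6.73
tool_pos: [0.4733, -0.1819, 0.1792]
tool_rot: [-3.14, -0.097, 0.002]
contact_force: [-1.0, -1.0, 0.8]
opening: 0.0102
grip_force: 62.8
```

```bash
python3 -c "
from h import *
grab('top')
plan([.4738,-.1818,.1712],-86.4); print(status.get_obs()['contact_force'],status.get_obs()['wrist_torque'])"
```

```text
t 6.7833 pos [ 0.4733 -0.1819  0.1791] yyaw -86.47 tilt [-0.0013  0.     -1.    ] q6 0.996
slide [ 0.0005 -0.0001  0.0079] spin -0.07044786178124696
[-2.17617461 -1.07643912  0.97616955] [-0.07239001  0.43960904  0.00924156]
```

About 6 mm past the tip with only 1 N axial, so the D has engaged. I'll ease slightly toward −x and continue to home.

arm_command:
  increments:
    - {"slide": [-0.0005,0.0003,0.002],"spin": 0,"gripper": -1}
    - {"slide": [-0.0005,0.0003,0.004],"spin": 0,"gripper": -1}
    - {"slide": [-0.0005,0.0003,0.006],"spin": 0,"gripper": -1}
    - {"slide": [-0.0005,0.0003,0.0075],"spin": 0,"gripper": -1}
    - {"slide": [-0.0005,0.0003,0.0075],"spin": 0,"gripper": -1}
    - {"slide": [-0.0005,0.0003,0.0075],"spin": 0,"gripper": -1}

```text
t: 7.28
tool_pos: [0.473, -0.1821, 0.1714]
tool_rot: [-3.14, -0.097, 0.001]
contact_force: [-1.0, -0.5, -1.8]
opening: 0.0102
grip_force: 62.7
```

```bash
python3 -c "
from h import *
grab('top')
plan([.4738,-.1818,.1662],-86.4); print(status.get_obs()['contact_force'],status.get_obs()['wrist_torque'])"
```

```text
t 7.3333 pos [ 0.473  -0.1821  0.1715] yyaw -86.47 tilt [-5.e-04  4.e-04 -1.e+00] q6 0.995
slide [ 0.0008 -0.0002  0.0053] spin -0.07369841896974094
[-0.18795718 -0.25366546 -1.31134163] [0.03539957 0.17387174 0.02128718]
```

arm_command:
  increments:
    - {"slide": [0,0,0.0015],"spin": 0,"gripper": -1}
    - {"slide": [0,0,0.003],"spin": 0,"gripper": -1}
    - {"slide": [0,0,0.0045],"spin": 0,"gripper": -1}
    - {"slide": [0,0,0.006],"spin": 0,"gripper": -1}
    - {"slide": [0,0,0.006],"spin": 0,"gripper": -1}
    - {"slide": [0,0,0.006],"spin": 0,"gripper": -1}
  newtons: 90

```text
t: 7.83
tool_pos: [0.4732, -0.1822, 0.1662]
tool_rot: [-3.14, -0.097, 0.0]
contact_force: [-4.3, 2.0, 5.4]
opening: 0.0097
grip_force: 91.5
```

```bash
python3 -c "
from h import *
grab('top')
plan([.4738,-.1818,.1662],-86.4); print(status.get_obs()['contact_force'],status.get_obs()['wrist_torque'])"
```

```text
t 7.8833 pos [ 0.4731 -0.1822  0.1662] yyaw -86.47 tilt [-3.e-04  1.e-04 -1.e+00] q6 0.995
slide [ 0.0007 -0.0003 -0.    ] spin -0.06960246475662757
[-4.74796084  1.4434089   4.39133049] [ 0.26654029  0.78356964 -0.02433672]
```

arm_command:
  increments:
    - {"slide": [-0.0006,-0.0002,0.001],"spin": 0,"gripper": -1}
    - {"slide": [-0.0006,-0.0002,0.002],"spin": 0,"gripper": -1}
    - {"slide": [-0.0006,-0.0002,0.003],"spin": 0,"gripper": -1}
    - {"slide": [-0.0006,-0.0002,0.003],"spin": 0,"gripper": -1}
    - {"slide": [-0.0006,-0.0002,0.003],"spin": 0,"gripper": -1}

```text
t: 8.3
tool_pos: [0.4731, -0.1822, 0.1646]
tool_rot: [3.14, 0.097, 0.001]
contact_force: [-6.5, 3.0, 10.7]
opening: 0.0098
grip_force: 92.6
```

```bash
python3 -c "
from h import *
grab('top')
plan([.4738,-.1818,.1662],-86.4); print(status.get_obs()['contact_force'],status.get_obs()['wrist_torque'])"
```

```text
t 8.35 pos [ 0.4731 -0.1823  0.1646] yyaw -86.48 tilt [ 9.e-04 -3.e-04 -1.e+00] q6 0.995
slide [ 0.0007 -0.0004 -0.0016] spin -0.0752078246097625
[-6.04344234  2.78533612 11.34986522] [ 0.61366446  1.16428767 -0.0631343 ]
```

arm_command:
  increments:
    - {"slide": [-0.0005,-0.0003,0.0005],"spin": 0,"gripper": -1}
    - {"slide": [-0.001,-0.0005,0.001],"spin": 0,"gripper": -1}
    - {"slide": [-0.001,-0.0005,0.001],"spin": 0,"gripper": -1}
    - {"slide": [-0.001,-0.0005,0.001],"spin": 0,"gripper": -1}

```text
t: 8.68
tool_pos: [0.4729, -0.1822, 0.1646]
tool_rot: [3.139, 0.097, 0.005]
contact_force: [-4.9, 2.9, 12.3]
opening: 0.0096
grip_force: 92.9
```

```bash
python3 -c "
from h import *
grab('top')
plan([.4738,-.1818,.1662],-86.4); print(status.get_obs()['contact_force'],status.get_obs()['wrist_torque'])"
```

```text
t 8.7333 pos [ 0.4728 -0.1822  0.1645] yyaw -86.47 tilt [ 0.0034 -0.0014 -1.    ] q6 0.994
slide [ 0.001  -0.0003 -0.0016] spin -0.07312028483029565
[-5.27546258  2.60632658 13.31391801] [ 0.53355257  1.03789594 -0.01710602]
```

z no longer moves with added force (13 N), so it's on the stop. Now I'll turn it anticlockwise.

arm_command:
  increments:
    - {"slide": [0,0,0.0003],"spin": -4,"gripper": -1}
    - {"slide": [0,-0.0001,0.0005],"spin": -9,"gripper": -1}
    - {"slide": [0,-0.0002,0.0005],"spin": -14,"gripper": -1}
    - {"slide": [-0.0001,-0.0003,0.0005],"spin": -19,"gripper": -1}
    - {"slide": [-0.0001,-0.0003,0.0005],"spin": -24,"gripper": -1}
    - {"slide": [-0.0001,-0.0004,0.0005],"spin": -29,"gripper": -1}
    - {"slide": [-0.0002,-0.0005,0.0005],"spin": -34,"gripper": -1}
    - {"slide": [-0.0002,-0.0005,0.0005],"spin": -38,"gripper": -1}

```text
t: 9.4
tool_pos: [0.4728, -0.1816, 0.1645]
tool_rot: [2.933, 1.119, 0.005]
contact_force: [-5.8, 3.2, 15.1]
opening: 0.0093
grip_force: 93.1
```

```bash
python3 -c "
from h import *
grab('top')
plan([.473,-.182,.1646],-11.4); print(status.get_obs()['contact_force'],status.get_obs()['wrist_torque'])"
```

```text
t 9.45 pos [ 0.4728 -0.1817  0.1645] yyaw -48.12 tilt [ 0.0038 -0.0014 -1.    ] q6 0.326
slide [-0.0001  0.0004 -0.0001] spin -36.724234579894635
[-5.38942668  3.36548554 15.61397022] [ 0.59218351  1.00106424 -0.02065511]
```

arm_command:
  increments:
    - {"slide": [0,0,0],"spin": -5,"gripper": -1}
    - {"slide": [-0.0001,-0.0001,0],"spin": -10,"gripper": -1}
    - {"slide": [-0.0001,-0.0002,0],"spin": -15,"gripper": -1}
    - {"slide": [-0.0001,-0.0003,0],"spin": -20,"gripper": -1}
    - {"slide": [-0.0002,-0.0004,0],"spin": -25,"gripper": -1}
    - {"slide": [-0.0002,-0.0004,0],"spin": -30,"gripper": -1}
    - {"slide": [-0.0002,-0.0005,0],"spin": -36,"gripper": -1}
    - {"slide": [-0.0002,-0.0005,0],"spin": -40,"gripper": -1}

```text
t: 10.12
tool_pos: [0.4726, -0.1816, 0.1645]
tool_rot: [2.371, 2.054, 0.004]
contact_force: [-4.0, 3.0, 14.5]
opening: 0.0094
grip_force: 93.0
```

```bash
python3 -c "
from h import *
grab('top')
plan([.473,-.182,.1646],-11.4); print(status.get_obs()['contact_force'],status.get_obs()['wrist_torque'])"
```

```text
t 10.1667 pos [ 0.4726 -0.1816  0.1645] yyaw -8.12 tilt [ 0.0049 -0.0019 -1.    ] q6 -0.373
slide [-0.0004  0.0004 -0.0001] spin 3.2797265836108433
[-4.45925255  4.02643869 13.73831902] [ 0.54549785  0.79191011 -0.01225963]
```

arm_command:
  increments:
    - {"slide": [0,0,0.0003],"spin": -2,"gripper": -1}
    - {"slide": [0,0,0.0003],"spin": -4,"gripper": -1}
    - {"slide": [0,0,0.0003],"spin": -5,"gripper": -1}
    - {"slide": [0,0,0.0003],"spin": -5,"gripper": -1}

```text
t: 10.5
tool_pos: [0.4726, -0.1816, 0.1645]
tool_rot: [2.284, 2.151, 0.003]
contact_force: [-5.1, 3.9, 15.0]
opening: 0.0096
grip_force: 93.2
```

```bash
python3 -c "
from h import *
grab('top')
plan([.473,-.182,.1646],-11.4); print(status.get_obs()['contact_force'],status.get_obs()['wrist_torque'])"
```

```text
t 10.55 pos [ 0.4726 -0.1816  0.1645] yyaw -3.47 tilt [ 0.0047 -0.0018 -1.    ] q6 -0.454
slide [-0.0004  0.0004 -0.0001] spin 7.930396694049788
[-5.03713738  2.5118049  16.37772657] [ 0.52837475  0.91449553 -0.01049609]
```

arm_command:
  increments:
    - {"slide": [0,0,0],"spin": -2,"gripper": -1}
    - {"slide": [0,0,0],"spin": -4,"gripper": -1}
    - {"slide": [0,0,0],"spin": -5,"gripper": -1}
    - {"slide": [0,0,0],"spin": -5,"gripper": -1}

```text
t: 10.88
tool_pos: [0.4726, -0.1815, 0.1645]
tool_rot: [2.188, 2.248, 0.004]
contact_force: [-4.7, 4.2, 14.9]
opening: 0.0096
grip_force: 93.2
```

```bash
python3 -c "
from h import *
grab('top')
plan([.473,-.182,.1646],-11.4); print(status.get_obs()['contact_force'],status.get_obs()['wrist_torque'])"
```

```text
t 10.9333 pos [ 0.4726 -0.1815  0.1645] yyaw 1.52 tilt [ 0.0047 -0.0015 -1.    ] q6 -0.541
slide [-0.0005  0.0004 -0.0001] spin 12.916120683261076
[-5.11157434  4.15915101 15.41527728] [ 0.68317747  0.90688029 -0.00311048]
```

```bash
python3 - <<'E'
from h import *
d=grab("wrist"); im=d["frame"]; print([status.get_obs()['wrist_torque'].round(3)])
a=cv2.resize(im[150:430,170:460],(600,580),interpolation=cv2.INTER_CUBIC)
cv2.imwrite("pics/w4.png",a[:,:,::-1])
E
```

```text
[array([ 0.757,  0.94 , -0.143])]
```

View pics/w4.png

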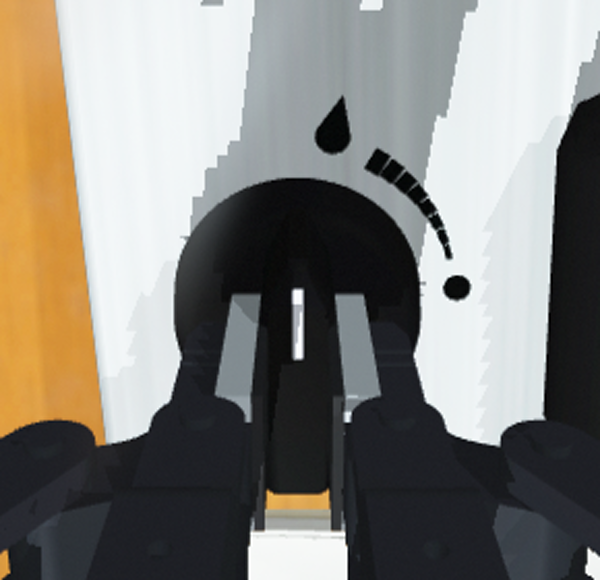

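The picture shows the knob still square in the grip, pointer just past the flame mark (330,130), and torque z is now −0.14 N·m, so it's meeting the stop. One small step more to confirm.

arm_command:
  increments:
    - {"slide": [0,0,0],"spin": -1,"gripper": -1}
    - {"slide": [0,0,0],"spin": -2,"gripper": -1}
    - {"slide": [0,0,0],"spin": -2,"gripper": -1}
    - {"slide": [0,0,0],"spin": -2,"gripper": -1}

```text
t: 11.32
tool_pos: [0.4726, -0.1814, 0.1645]
tool_rot: [2.15, 2.286, 0.003]
contact_force: [-4.2, 4.6, 15.7]
opening: 0.0096
grip_force: 93.2
```

```bash
python3 -c "
from h import *
for i in range(5): 
    o=status.get_obs(); print(o['contact_force'].round(1),o['wrist_torque'].round(3)); grab('top')
plan([.473,-.182,.1646],-11.4)"
```

```text
[-4.2  4.6 15.7] [ 0.722  0.979 -0.047]
[-5.2  4.  15.5] [ 0.765  0.976 -0.044]
[-4.1  4.6 14.8] [ 0.666  0.983 -0.036]
[-4.9  4.7 16.4] [ 0.745  0.943 -0.12 ]
[-4.7  3.6 15.4] [ 0.783  0.973 -0.087]
t 11.5667 pos [ 0.4725 -0.1814  0.1644] yyaw 3.51 tilt [ 0.0044 -0.0012 -1.    ] q6 -0.576
slide [-0.0006  0.0004 -0.0002] spin 14.909829467202975
```

arm_command:
  increments:
    - {"slide": [0,0,0],"spin": -1.5,"gripper": -1}
    - {"slide": [0,0,0],"spin": -3,"gripper": -1}
    - {"slide": [0,0,0],"spin": -4,"gripper": -1}
    - {"slide": [0,0,0],"spin": -4,"gripper": -1}

```text
t: 11.9
tool_pos: [0.4724, -0.1813, 0.1644]
tool_rot: [2.068, 2.36, 0.003]
contact_force: [-6.5, 4.6, 15.9]
opening: 0.0095
grip_force: 93.4
```

```bash
python3 -c "
from h import *
T=[]
for i in range(8): 
    grab('top'); o=status.get_obs(); T.append(np.r_[o['contact_force'],o['wrist_torque']])
print(np.mean(T,0).round(3),np.std(T,0).round(3))
plan([.473,-.182,.1646],-11.4)"
```

```text
[-6.17   4.502 16.675  0.835  1.121 -0.087] [0.379 0.43  0.408 0.04  0.016 0.024]
t 12.3 pos [ 0.4724 -0.1813  0.1644] yyaw 7.51 tilt [ 3.8e-03 -8.0e-04 -1.0e+00] q6 -0.646
slide [-0.0008  0.0005 -0.0002] spin 18.909832563014515
```

```bash
python3 - <<'E'
from h import *
def strip(im):
    s=im[270:330,300:328].astype(int); m=(s.min(2)>95)&(s.max(2)-s.min(2)<40)
    n,l,st,ce=cv2.connectedComponentsWithStats(m.astype(np.uint8))
    for k in range(1,n):
        if st[k,4]>20:
            ys,xs=np.nonzero(l==k); w=s.max(2)[ys,xs]; f=np.polyfit(ys,xs,1,w=w); print(st[k],ce[k].round(1)+[300,270],"deg",np.degrees(np.arctan(f[0])).round(2))
for p in("pics/w3.png",): strip(cv2.imread(p)[:,:,::-1])
d=grab("wrist"); save(d,"w5.png"); strip(d["frame"])
a=cv2.resize(d["frame"][150:430,170:460],(600,580),interpolation=cv2.INTER_CUBIC)
cv2.imwrite("pics/w5c.png",a[:,:,::-1])
E
```

```text
[ 12  20   4  33 132] [313.5 306. ] deg -0.02
[ 12  20   5  33 139] [313.6 306.3] deg 0.25
```

View pics/w5c.png

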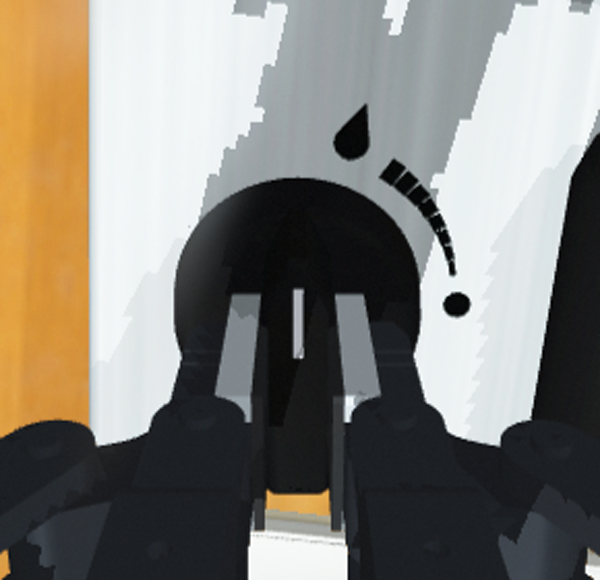

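The strip is still square in the grip (0.25°) and hasn't moved axially. The knob has turned about 94° from off, beyond 75° plus the largest play (11.5°). The torque is steadily resisting and the downward push is about 16 N, so the valve is on its far stop and fully pressed. Handing in.

```bash
python3 -c "
from h import *
print(order.finish_job())"
```

```text
the job is handed in; nothing more can be done
None
```

I put the small black knob on the spindle, pressed it in, and turned it anticlockwise to what I take to be the lighting stop. I handed the job in at about 12 s, still gripping it with 93 N and pushing down with about 16 N. The stop is inferred from the knob having turned about 94° against a small resisting torque (about 0.09 N·m), because the valve itself was hidden and no hard stop was felt.

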